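Fit the filter cartridge to the solder-fume extractor

TASK

Fit the new filter cartridge to the solder-fume extractor: set it upright in the round inlet on top, turn it lightly until its three lugs drop into the slots, then push it down against the sprung seal and twist it a quarter turn clockwise until it locks, and let go. Feel your way and do not force it (never load it with more than about 40 N), and leave the other things on the bench where they are.

Things in the scene. Friction and masses are not known exactly. Their poses are not given: they have to be found in the camera images.
- grip_bar (a point): Middle of the grip bar on top of the loose filter cartridge, on its upright axis, 76 mm above its lowest face; z up the axis, x along the bar. The bar is 68 mm long, 20 mm wide and 32 mm high and stands on the flat top of a ribbed white canister 84 mm in diameter (20 to 60 mm above the lowest face). Whole: 92 mm tall, about 0.25 kg, stands upright on the bench.
- lugs (a point): Point on the cartridge's axis level with its three lugs, 8.5 mm above the lowest face; same axes as grip_bar. Below the canister is a round spigot, 60 mm in diameter, 20 mm high, its lowest 4.5 mm tapered to 52 mm. The lugs stand out of it 0, 120 and 240 degrees from +x: 10 mm wide, 5 mm high (6 to 11 mm above the lowest face), out to 36.5 mm from the axis.
- inlet (a point): Centre of the mouth of the bayonet collar, level with its flat top face, 158 mm above the bench; z up, x and y as the extractor's. The bore is 63 mm wide (1.5 mm to spare round the spigot). Three lug slots, about 15.5 mm wide, 120 degrees apart; the collar's clocking differs from unit to unit, so they may lie at any angle. Lugs off the slots rest on the face: grip_bar 70 mm above inlet.
- seat (a point): Centre of the sprung rubber seat in the collar, 10 mm below inlet at rest. With its lugs in the slots the cartridge rests on it, grip_bar 66 mm above inlet. The seat takes 4 N to start it down and 1.2 N more per mm. At 58 mm (about 14 N) the lugs are just under the collar's lip and the cartridge can turn; at 56 mm (16 N) the canister meets the collar face, a hard stop.
- lip (a point): Point on the collar's axis, 7 mm below inlet, level with the underside of the lip. With the lugs below it the cartridge turns clockwise, seen from above, by 88 to 94 degrees (from mid-slot) to a hard stop. There the lip is 3 mm thinner: let go and the spring lifts the cartridge into these pockets, locked, grip_bar 61 mm above inlet. Let go sooner, it stays at 58 mm or springs up, not locked.
- extractor: Bench solder-fume extractor, a fixed grey and white steel case, 220 mm (x) by 250 mm (y) by 150 mm high; origin at the centre of its underside, z up; the front panel with its switch is on its -x side. The inlet is over the centre of its top.
- cartridge: The loose filter cartridge as a whole; origin at the centre of its lowest face, axes as for grip_bar.
- parts_bin: Bystander: small open yellow parts bin, 90 x 110 x 50 mm, origin under its centre.
- solder_reel_mid (a point): Bystander: metal reel, 64 mm in diameter, 44 mm high, standing on its flange; the point is its centre.
- flux_bottle: Bystander: grey bottle, 50 mm in diameter, 120 mm tall, origin under its centre.
- screwdriver: Bystander: screwdriver lying on the bench; the origin is under the middle of its length.
Mind the look-alikes: they are no part of the job. Several things look just like the cartridge: the one meant starts farthest to the robot's right.

How it is judged (in metres and radians):
On the way:
1. the cartridge is in the collar, pushed down against the seal to where its lugs are under the lip (z of grip_bar in the frame of inlet below 0.0588 m and horizontal distance between grip_bar and inlet below 0.005 m), for 0.1 s.
At the end, for the whole second after the job is handed in: The cartridge is locked in the collar and let go: lugs lifted into the lock pockets (grip_bar 59.4 to 62.8 mm above inlet), within 4 mm of the inlet's axis, upright within 3 degrees, at rest (z of grip_bar in the frame of inlet between 0.0594 and 0.0628 m and horizontal distance between grip_bar and inlet below 0.004 m and angle between grip_bar's own z axis and vertical below 0.05 rad and linear speed of cartridge below 0.01 m/s); the robot touches nothing.
It fails at once if the cartridge is forced against the extractor with more than 50 N (contact force between cartridge and extractor above 50 N).
It fails at once if the robot presses on the extractor itself with more than 20 N (contact force between any of the fingers, the arm and extractor above 20 N).
It fails at once if a bystander is moved by more than 20 mm (distance of any of parts_bin, solder_reel_mid, flux_bottle, screwdriver from where it was at the start of the episode above 0.02 m).
It also fails if it takes over 72 s, if anything falls off the work surface, if the arm or the gripper's body presses on something with over 40 N, if the wrist force passes 120 N, or if a joint passes its speed limit or range.

ROBOT

A 7-joint arm with a two-finger parallel gripper is mounted at the origin on the work surface. World frame = base frame: x ahead of the robot, y to its left, z up, the work surface at z = 0. Lengths are in m, angles in degrees, forces in N, time in s.
With the tool pointing down it reaches from about 0.4 to 0.85 m from the base axis. Payload 6.9 kg.
Tool frame: the origin (TCP) lies midway between the tips of the shut fingers; the grasp point (between the pads) lies 19 mm behind it (ctrl.tcp_to_grasp is the distance from the TCP to the grasp point, in m); z points along the fingers, y is the line along which they close (so a half turn about z gives the same grasp; the last joint's range is limited). The gripper opens to 85 mm and grips with 20 to 120 N. Pads are 22 mm wide; open, the fingers measure 114 mm over their backs; the gripper's body (76 mm by 85 mm) begins 54 mm behind the grasp point. The pads swing forward as they close: fully open they stand 13 mm farther back than shut.
Start: joints at [-62.481, 29.078, -13.613, 85.955, 7.202, 65.827, -8.869], TCP at [0.229, 0.582, 0.231] pointing down, gripper open.
Joint ranges: [-176.47, 176.47], [-13.61, 117.27], [-81.72, 77.17], [0.22, 143.17], [-87.28, 267.28], [10, 112.55], [-165.47, 165.47]. Speed limits (degrees/s): [136.94, 136.94, 180, 180, 180, 180, 180].

INTERFACE

Orientations are given as [roll, pitch, yaw] about the fixed x, y, z axes, in that order (R = Rz(yaw) Ry(pitch) Rx(roll)).
In Python, from station import ctrl, optics, models gives the robot as it stands.
- The arm moves only by the tool jog_arm, never from a script. Its argument "commands" is a list of rows, each a list of 3 entries, a list of its own where there are three numbers: the turn, a rotation vector about the tool's x, y, z in degrees, then the shift along the tool's x, y, z in mm, then the finger opening in mm, from 0 to 85.4. In form: [[[ax, ay, az], [tx, ty, tz], gripper], ...]. A call has 1 to 12 rows; each row shifts and turns the commanded pose from where the row before left it, along the tool's axes as they then stand; what a row does not reach is not made up. A row lasts 1/12 s, in which the tool goes at most 41.7 mm and 7.16 degrees, less where a joint would pass 70% of its speed; a pose out of reach is approached as far as the arm can. A call with a gripper value outside its range is refused whole. The fingers move at their own pace and stop on an object; "force" is the grip in N (left out, the last holds). Time passes only in rows, so rows that do not move let the fingers close. It gives the time, the measured TCP pose, the force, the opening and the grip force at its end, in the units of the state.
- ctrl.get_state(): the state, without advancing time (a new reading comes with each control period).
- optics.read_camera(name): name is "scene" or "side" or "wrist"; returns a dict with "frame" (480x640x3 uint8, red, green, blue), "mtx" (3x3 intrinsics, pixels), "pose" (4x4, takes a point from camera to world coordinates). Camera axes: x right, y down, z forward; pixel columns grow to the right and rows downward; lengths in m; the calibration is good to about 2 mm. A picture is of the moment at which its call begins. There is no depth.
- ctrl.hand_in(): hands the job in; it is judged then, once.
Trained networks look in the newest picture that a camera, given by its name, has taken for a name from the list of things; names that differ only in an ending like _2 or _b are one class to them, and where a whole thing is asked for, a point or a joint stands for the part that bears it (a point fixed in the world has none). Each returns a list of dicts, best first, with "confidence" (0 to 1); they miss things now and then, are a little off and sometimes report something else, mostly with a low value. They report only what shows in the picture. A call takes as long as a camera call. They do not tell look-alikes from the thing itself.
- models.outline_of(target, camera): "pixels" (480x640 bool, what is visible of it) and "xy" ([column, row] in pixels, amid what is visible of it).
- models.tip_of(target, camera): "xy" ([column, row] in pixels: a listed point, or the origin of a listed thing).
The state is a dict: "time_s": time; "q": joint angles; "dq": joint speeds; "joint_efforts": joint torques, N m; "position": TCP position; "ee_rot": TCP orientation; "ft_force": force on the tool from outside, world axes, zero at the start; "wrist_torque": the same for the moment, N m; "finger_gap": finger opening in m; "grasp_force": force on a finger pad.
Only numpy, scipy, OpenCV 4.12 (cv2) and the standard library are available. Lean on these libraries where they do the work, as an engineer would, in place of code of your own. Each camera call takes 0.05 s, during which the arm holds its last target. There are 200 camera calls.

## Working session

There is one attempt and no reset: what is moved stays moved. The work goes in short steps, Python scripts to look and compute and a tool call to move; the robot and the scene stay as the last step left them, time stands still between calls to the robot, and variables do not carry over. Pictures are saved under pics/ and viewed, at most 10 in all, crops included, and the job is handed in when it is done.

Besides the shell and the picture viewer there is one more tool, called after ">>>" in YAML: its name, and indented under it one key for each argument. jog_arm: Moves the arm, as the interface text tells. Its arguments: {"type":"object","properties":{"commands":{"type":"array","items":{"type":"array"}},"force":{"type":"number"}},"required":["commands"]}

```bash
mkdir -p pics
cat > h.py <<'E'
import numpy as np, cv2
from station import ctrl, optics, models
def shot(c,name=None):
    r=optics.read_camera(c)
    if name: cv2.imwrite('pics/'+name,r['frame'][:,:,::-1])
    return r
def ray(r,xy):
    K,P=np.array(r['mtx']),np.array(r['pose'])
    d=P[:3,:3]@np.linalg.inv(K)@[xy[0],xy[1],1]
    return P[:3,3],d/np.linalg.norm(d)
def atz(r,xy,z):
    o,d=ray(r,xy); return o+d*(z-o[2])/d[2]
def proj(r,p):
    P=np.array(r['pose']); c=P[:3,:3].T@(np.array(p)-P[:3,3]); u=np.array(r['mtx'])@c; return u[:2]/u[2]
E
python3 - <<'E'
from h import *
np.set_printoptions(precision=3,suppress=True)
s=ctrl.get_state(); print(s['time_s'],s['position'],s['ee_rot'],s['finger_gap'])
R={c:shot(c,c+'0.png') for c in ('scene','side')}
cv2.imwrite('pics/both0.png',np.hstack([cv2.resize(R[c]['frame'][:,:,::-1],(400,300)) for c in R]))
for t,z in (('grip_bar',.076),('inlet',.158),('extractor',0),('parts_bin',0),('solder_reel_mid',.022),('flux_bottle',0),('screwdriver',0)):
  for c in R:
    for d in models.tip_of(t,c): print(t,c,round(d['confidence'],2),np.array(d['xy']),atz(R[c],d['xy'],z))
E
```

```text
0.0 [0.229 0.581 0.23 ] [-179.903    0.002  158.525] 0.08574742368083889
grip_bar scene 0.96 [241.4 218.7] [ 0.516 -0.202  0.076]
grip_bar scene 0.89 [296.6 238.1] [ 0.539 -0.059  0.076]
grip_bar scene 0.55 [300.6 199.5] [ 0.39  -0.109  0.076]
grip_bar side 0.75 [206.2 295.1] [ 0.385 -0.117  0.076]
grip_bar side 0.75 [290.7 359.1] [ 0.505 -0.26   0.076]
grip_bar side 0.66 [297.7 265.5] [ 0.533 -0.066  0.076]
grip_bar side 0.63 [288.3 326.9] [ 0.506 -0.202  0.076]
inlet scene 0.74 [414.2 231.7] [0.542 0.186 0.158]
inlet side 0.9 [288.5 156.4] [0.543 0.185 0.158]
extractor scene 0.33 [247.2 246.4] [ 0.513 -0.193  0.   ]
extractor side 0.89 [291.8 224.6] [0.542 0.172 0.   ]
parts_bin scene 0.87 [348.2 379.1] [0.805 0.146 0.   ]
solder_reel_mid scene 0.73 [289.3 350.9] [0.801 0.032 0.022]
solder_reel_mid side 0.95 [420.8 249.6] [0.781 0.014 0.022]
flux_bottle scene 0.98 [236.9 330.4] [ 0.769 -0.091  0.   ]
flux_bottle side 0.82 [432.7 296.7] [ 0.769 -0.095  0.   ]
screwdriver scene 0.98 [158.6 296.9] [ 0.742 -0.284  0.   ]
screwdriver side 0.64 [462.7 388. ] [ 0.747 -0.284  0.   ]
```

View pics/scene0.png

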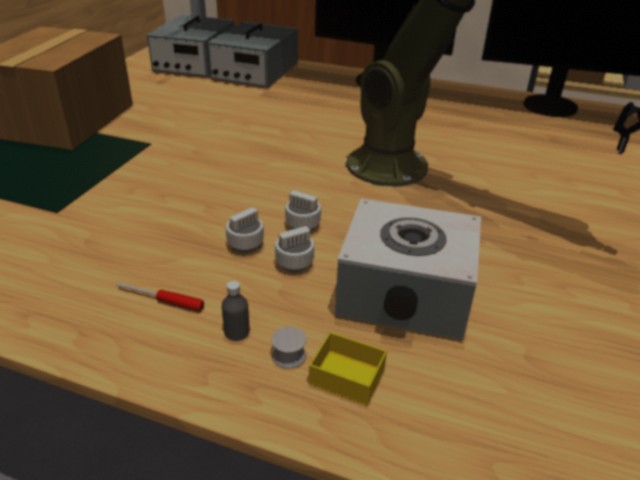

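The scene shows three cartridges: (245,232), (295,250) and (303,210). The leftmost in the picture, at world (0.51,-0.20), is farthest to the robot's right. The extractor's inlet is at (414,232). I'll inspect the inlet with the wrist camera on the way.

```bash
cat >> h.py <<'E'
from scipy.spatial.transform import Rotation as Ro
np.set_printoptions(precision=4,suppress=True)
def go(p,yaw):
    "tool-axes shift (mm) and turn (deg) from present pose to TCP p pointing down at yaw"
    s=ctrl.get_state(); R=Ro.from_euler('xyz',s['ee_rot'],degrees=True)
    G=Ro.from_euler('xyz',[180,0,yaw],degrees=True)
    print('t',s['time_s'],'pos',np.array(s['position']),'rot',np.array(s['ee_rot']),'q7',s['q'][6])
    print('shift in current axes',R.inv().apply(np.array(p)-s['position'])*1000,'turn',(R.inv()*G).as_rotvec(degrees=True))
E
python3 - <<'E'
from h import *
r=shot('wrist'); s=ctrl.get_state(); R=Ro.from_euler('xyz',s['ee_rot'],degrees=True)
P=np.array(r['pose']); print('cam in tool',R.inv().apply(P[:3,3]-s['position'])*1000); print(R.as_matrix().T@P[:3,:3]); print(r['mtx'])
go([.47,.185,.36],158.5)
E
```

```text
cam in tool [  84.0155    0.3537 -144.3313]
[[ 0.0003 -0.9445 -0.3286]
 [ 1.      0.0002  0.0002]
 [-0.0002 -0.3286  0.9445]]
[[368.7275   0.     324.5168]
 [  0.     368.7275 240.2331]
 [  0.       0.       1.    ]]
t 0.85 pos [0.2288 0.5816 0.2313] rot [179.9995  -0.001  158.5257] q7 -8.869249719768932
shift in current axes [-369.6367 -280.776  -128.7217] turn [ 0.0005 -0.001   0.0257]
```

>>> jog_arm:
  commands:
    - [[0, 0, 0], [-34, -20, -10], 85]
    - [[0, 0, 0], [-34, -20, -10], 85]
    - [[0, 0, 0], [-34, -20, -10], 85]
    - [[0, 0, 0], [-34, -20, -10], 85]
    - [[0, 0, 0], [-34, -20, -10], 85]
    - [[0, 0, 0], [-34, -20, -10], 85]
    - [[0, 0, 0], [-35, -21, -5], 85]
    - [[0, 0, 0], [-35, -21, -4], 85]
    - [[0, 0, 0], [-35, -21, 0], 85]
    - [[0, 0, 0], [-35, -21, 0], 85]
    - [[0, 0, 0], [-35, -21, 0], 85]
    - [[0, 0, 0], [-35, -21, 0], 85]

```text
time_s: 1.85
position: [0.5249, 0.1993, 0.3006]
ee_rot: [180.0, 0.0, 158.5]
ft_force: [-0.1, 0.5, 0.3]
finger_gap: 0.085
grasp_force: 0.0
```

Run:
```python
from h import *
r=shot('wrist','w1.png'); 
for d in models.tip_of('inlet','wrist'): print(d['confidence'],d['xy'],atz(r,d['xy'],.158))
go([.50,-.19,.25],158.5)
# top-down rectified view about inlet, 0.25 mm/px, +x up, +y left
c=atz(r,models.tip_of('inlet','wrist')[0]['xy'],.158); print(c)
w=np.array([proj(r,c+[dx,dy,0]) for dx,dy in((.06,.06),(.06,-.06),(-.06,-.06),(-.06,.06))],np.float32)
M=cv2.getPerspectiveTransform(w,np.float32([[0,0],[599,0],[599,599],[0,599]]))
cv2.imwrite('pics/rect1.png',cv2.warpPerspective(r['frame'][:,:,::-1],M,(600,600)))
```

```text
0.84 [313.2, 249.5] [0.544  0.1822 0.158 ]
t 1.95 pos [0.5283 0.1931 0.3   ] rot [-179.8126    0.2008  157.8719] q7 42.60437258270101
shift in current axes [-117.9307 -365.3398   51.5899] turn [-0.1885  0.1997 -0.6284]
[0.544  0.1822 0.158 ]
```

View pics/rect1.png

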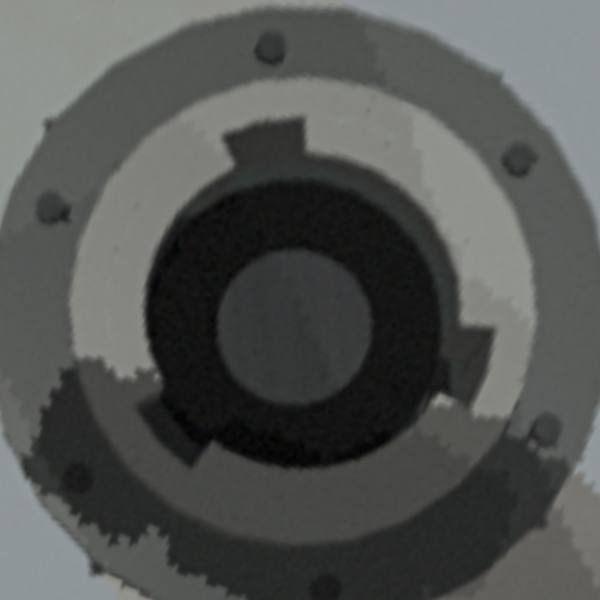

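The rectified view (0.2 mm/px) shows the bore centred at (303,310), 63 mm wide, which puts the inlet at about (0.542, 0.1815). The slots are at (265,127), (484,368) and (164,437), so they lie at 12° mod 120.

>>> jog_arm:
  commands:
    - [[0, 0, 0], [-11.6, -37, 8], 85]
    - [[0, 0, 0], [-11.6, -37, 8], 85]
    - [[0, 0, 0], [-11.6, -37, 8], 85]
    - [[0, 0, 0], [-11.6, -37, 8], 85]
    - [[0, 0, 0], [-11.6, -37, 8], 85]
    - [[0, 0, 0], [-11.6, -37, 8], 85]
    - [[0, 0, 0], [-11.6, -37, 8], 85]
    - [[0, 0, 0], [-11.6, -37, 8], 85]
    - [[0, 0, 0], [-11.6, -37, 8], 85]
    - [[0, 0, 0], [-11.6, -37, 8], 85]
    - [[0, 0, 0], [0, 0, 0], 85]

```text
time_s: 2.92
position: [0.4942, -0.1933, 0.219]
ee_rot: [-179.7, -0.1, 158.0]
ft_force: [-0.6, -0.4, 0.3]
finger_gap: 0.0849
grasp_force: 0.0
```

Run:
```python
from h import *
r=shot('wrist','w2.png')
for d in models.tip_of('grip_bar','wrist'): print(d['confidence'],d['xy'],atz(r,d['xy'],.076))
for d in models.tip_of('lugs','wrist'): print('lugs',d['confidence'],d['xy'],atz(r,d['xy'],.0085))
c=np.array([.51,-.20,.092])
w=np.array([proj(r,c+[dx,dy,0]) for dx,dy in((.06,.06),(.06,-.06),(-.06,-.06),(-.06,.06))],np.float32)
M=cv2.getPerspectiveTransform(w,np.float32([[0,0],[599,0],[599,599],[0,599]]))
cv2.imwrite('pics/rect2.png',cv2.warpPerspective(r['frame'][:,:,::-1],M,(600,600)))
go([.51,-.2,.15],158.5)
```

```text
0.93 [489.9, 206.9] [ 0.5318 -0.0663  0.076 ]
0.75 [382.6, 39.2] [ 0.3869 -0.1068  0.076 ]
0.56 [321.9, 244.0] [ 0.511  -0.2026  0.076 ]
t 3.0667 pos [ 0.4968 -0.1844  0.2202] rot [179.9404  -0.0235 158.5481] q7 86.6596223119777
shift in current axes [-18.0455  -9.7051  70.2253] turn [ 0.0596 -0.0235  0.048 ]
```

View pics/rect2.png

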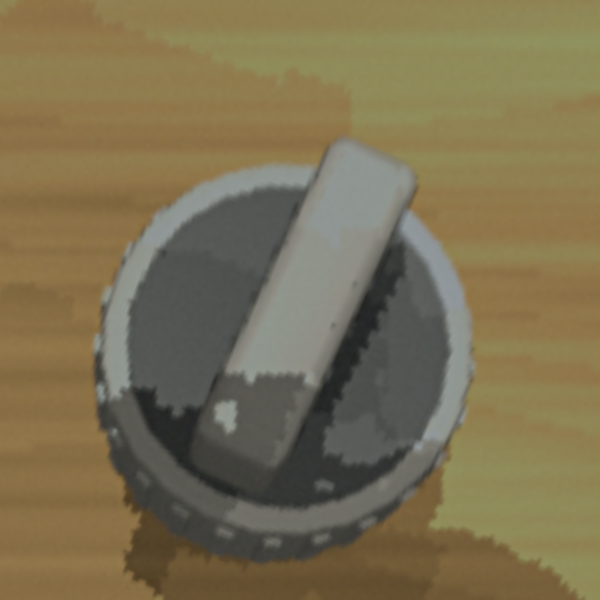

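The view shows the target cartridge with its bar running from (377,160) to (230,465), at a yaw of about -26.5° (or 153.5°). Next I check its centre using both the bar top and the rim.

Run:
```python
from h import *
r=shot('wrist'); P=np.array(r['pose'])
for i in range(1): go([.51,-.202,.12],153.5)
print('cam',P[:3,3])
for d in models.tip_of('grip_bar','wrist')[:3]: print(d['confidence'],d['xy'],atz(r,d['xy'],.076))
for (u,v,z) in ((301,311,.092),(288,347,.06)):
    a=np.array([.51+(300-v)*.0002,-.2+(300-u)*.0002,.092]); o=P[:3,3]
    print(z,o+(a-o)*(z-o[2])/(a[2]-o[2]))
```

```text
t 3.1167 pos [ 0.4971 -0.1836  0.2204] rot [179.9283  -0.0014 158.6514] q7 86.66873425339337
shift in current axes [-18.7352 -12.5093 100.4213] turn [ 0.0716 -0.0046  5.1514]
cam [ 0.4187 -0.1535  0.3646]
0.7 [368.6, 42.0] [ 0.387  -0.1077  0.076 ]
0.63 [475.8, 210.0] [ 0.5327 -0.0669  0.076 ]
0.62 [310.9, 244.0] [ 0.5111 -0.2016  0.076 ]
0.092 [ 0.5078 -0.2002  0.092 ]
0.06 [ 0.5102 -0.2028  0.06  ]
```

>>> jog_arm:
  commands:
    - [[0, 0, 0], [-18.2, -12.4, 0], 85]
    - [[0, 0, 5], [0, 0, 0], 85]
    - [[0, 0, 0], [0, 0, 30], 85]
    - [[0, 0, 0], [0, 0, 35], 70]
    - [[0, 0, 0], [0, 0, 35], 60]
    - [[0, 0, 0], [0, 0, 20], 50]
    - [[0, 0, 0], [0, 0, 0], 50]
    - [[0, 0, 0], [0, 0, 0], 50]
  force: 40

```text
time_s: 3.83
position: [0.5092, -0.2021, 0.1002]
ee_rot: [180.0, -0.1, 153.7]
ft_force: [-0.1, -0.6, 1.3]
finger_gap: 0.0498
grasp_force: 0.0
```

Run:
```python
from h import *
r=shot('wrist','w3.png'); go([.5095,-.2017,.064],153.5); print(ctrl.get_state()['ft_force'])
for d in models.tip_of('grip_bar','wrist')[:3]: print(d['confidence'],d['xy'],atz(r,d['xy'],.076))
```

```text
t 3.8833 pos [ 0.51   -0.2028  0.1014] rot [179.9699   0.0572 153.6375] q7 84.08489555849678
shift in current axes [ 0.9533  0.7836 37.3765] turn [0.0302 0.0571 0.1376]
[-0.1434 -0.3191  0.8446]
0.97 [595.0, 216.9] [ 0.5329 -0.0703  0.076 ]
0.81 [327.0, 292.6] [ 0.5124 -0.2017  0.076 ]
```

View pics/w3.png

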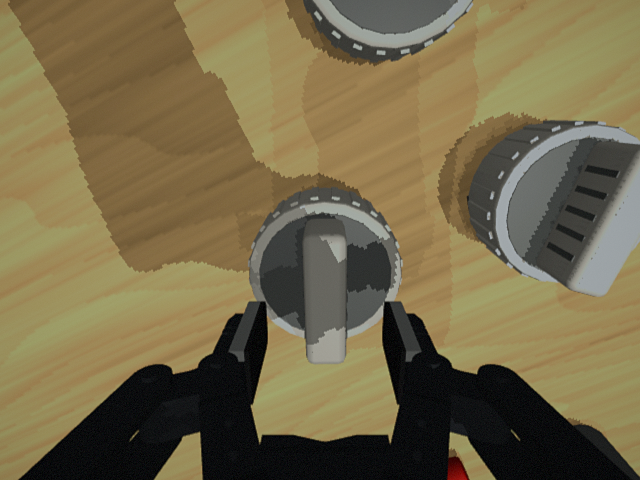

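The bar is aligned and sits between the fingers at about (325,290). I'll descend and grip it.

>>> jog_arm:
  commands:
    - [[0, 0, 0], [0, 1, 15], 50]
    - [[0, 0, 0], [0, 0, 15], 50]
    - [[0, 0, 0], [0, 0, 7], 50]
    - [[0, 0, 0], [0, 0, 0], 15]
    - [[0, 0, 0], [0, 0, 0], 10]
    - [[0, 0, 0], [0, 0, 0], 10]
    - [[0, 0, 0], [0, 0, 0], 10]
    - [[0, 0, 0], [0, 0, 0], 10]
    - [[0, 0, 0], [0, 0, 0], 10]
    - [[0, 0, 0], [0, 0, 0], 10]
  force: 40

```text
time_s: 4.77
position: [0.5101, -0.2032, 0.0645]
ee_rot: [180.0, 0.1, 153.5]
ft_force: [-0.9, 1.1, 6.5]
finger_gap: 0.0191
grasp_force: 43.2
```

>>> jog_arm:
  commands:
    - [[0, 0, 0], [0, 0, -15], 10]
    - [[0, 0, 0], [0, 0, -35], 10]
    - [[0, 0, 0], [0, 0, -40], 10]
    - [[0, 0, 0], [0, 0, -40], 10]
    - [[0, 0, 0], [0, 0, -40], 10]
    - [[0, 0, 0], [0, 0, -35], 10]
    - [[0, 0, 0], [8, 20, -5], 10]
    - [[0, 0, 0], [12, 30, 0], 10]
    - [[0, 0, 0], [13.5, 34, 0], 10]
    - [[0, 0, 0], [13.5, 34, 0], 10]
    - [[0, 0, 0], [13.5, 34, 0], 10]
    - [[0, 0, 0], [13.5, 34, 0], 10]

```text
time_s: 5.77
position: [0.5255, -0.002, 0.2735]
ee_rot: [-180.0, -0.0, 153.5]
ft_force: [1.2, 0.3, -2.7]
finger_gap: 0.0194
grasp_force: 41.9
```

>>> jog_arm:
  commands:
    - [[0, 0, 0], [13.5, 34, 0], 10]
    - [[0, 0, 0], [13.5, 34, 0], 10]
    - [[0, 0, 0], [13.5, 34, 0], 10]
    - [[0, 0, 0], [13.5, 34, 0], 10]
    - [[0, 0, 0], [10, 25, 0], 10]
    - [[0, 0, 0], [5, 12, 0], 10]
    - [[0, 0, -5], [0, 0, 0], 10]
    - [[0, 0, -6], [0, 0, 0], 10]
    - [[0, 0, -6], [0, 0, 0], 10]
    - [[0, 0, -6], [0, 0, 0], 10]
    - [[0, 0, -6], [0, 0, 0], 10]
    - [[0, 0, -6], [0, 0, 0], 10]

```text
time_s: 6.77
position: [0.5412, 0.1811, 0.2732]
ee_rot: [-179.9, -0.0, -171.2]
ft_force: [0.1, 0.1, -2.6]
finger_gap: 0.0192
grasp_force: 41.9
```

Run:
```python
from h import *
go([.542,.1815,.225],192)
s=ctrl.get_state();print(s['ft_force'],s['finger_gap'],s['grasp_force'])
R={c:shot(c) for c in('side','scene')}
for c in R:
    for t in('grip_bar','inlet'):
        for d in models.tip_of(t,c)[:4]: print(c,t,d['confidence'],np.array(d['xy']),atz(R[c],d['xy'],.158 if t=='inlet' else s['position'][2]+.0115))
a=proj(R['side'],[.542,.1815,.24]); print(a)
ims=[]
for c in R:
    u=proj(R[c],[.542,.1815,.23]).astype(int); f=cv2.copyMakeBorder(R[c]['frame'],60,60,60,60,0)
    ims.append(cv2.resize(f[u[1]:u[1]+120,u[0]+10:u[0]+110,::-1],(400,480),interpolation=cv2.INTER_CUBIC))
cv2.imwrite('pics/held.png',np.hstack(ims))
```

```text
t 6.7667 pos [0.5412 0.1811 0.2732] rot [-179.9479   -0.0382 -171.2353] q7 72.38785546642626
shift in current axes [-0.8655  0.3594 48.1615] turn [-0.051  -0.0397 -3.2353]
[ 0.1128  0.0966 -2.5674] 0.01920434502479928 41.89312219619751
side grip_bar 0.84 [207.5 292.3] [ 0.4314 -0.3485  0.2847]
side grip_bar 0.79 [284.9  95.9] [0.541  0.1775 0.2847]
side grip_bar 0.63 [299.7 260.6] [ 0.5174 -0.3155  0.2847]
side inlet 0.57 [288.3 154.8] [0.5428 0.1925 0.158 ]
scene grip_bar 0.73 [418.3 174.6] [0.5472 0.1793 0.2847]
scene grip_bar 0.73 [294.9 236.9] [0.8113 0.0469 0.2847]
scene grip_bar 0.64 [302.5 200.6] [0.7091 0.0191 0.2847]
scene inlet 0.88 [411.7 233.8] [0.5504 0.1831 0.158 ]
scene inlet 0.64 [416.3 210.5] [0.4648 0.1731 0.158 ]
[286.3975 118.1956]
```

View pics/held.png

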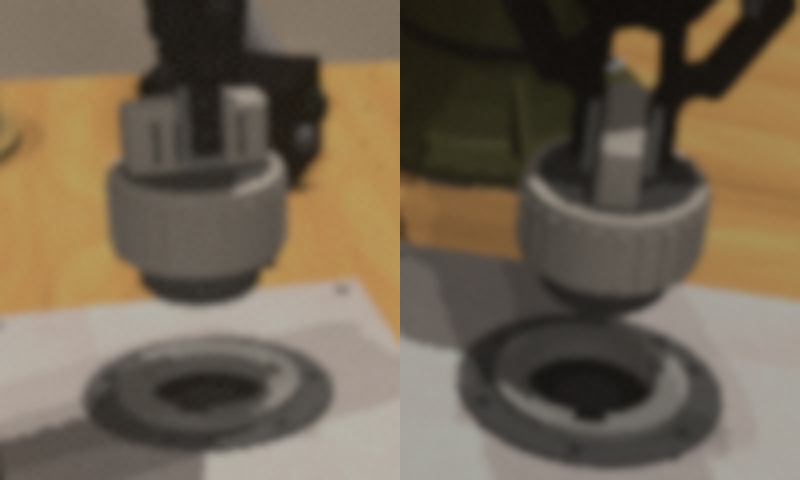

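The cartridge is held upright over the collar, but the lugs can't be made out in either crop. q7 suggests going to yaw 252 (second candidate 312), and I'll find the slots by feel.

>>> jog_arm:
  commands:
    - [[0, 0, -6], [0, 0, 0], 10]
    - [[0, 0, -7], [0, 0, 2], 10]
    - [[0, 0, -7], [0, 0, 4], 10]
    - [[0, 0, -7], [0, 0, 6], 10]
    - [[0, 0, -7], [0, 0, 6], 10]
    - [[0, 0, -7], [0, 0, 6], 10]
    - [[0, 0, -7], [0, 0, 6], 10]
    - [[0, 0, -7], [0, 0, 6], 10]
    - [[0, 0, -7], [0, 0, 4], 10]
    - [[0, 0, -1], [0, 0, 2], 10]
    - [[0, 0, 0], [0, 0, 0], 10]
    - [[0, 0, 0], [0, 0, 0], 10]

```text
time_s: 8.07
position: [0.5415, 0.182, 0.2314]
ee_rot: [180.0, -0.0, -108.7]
ft_force: [0.2, -0.5, -1.9]
finger_gap: 0.0194
grasp_force: 41.9
```

Run:
```python
from h import *
go([.542,.1815,.22],252)
s=ctrl.get_state();print(s['ft_force'],s['q'])
r=shot('wrist','w4.png')
```

```text
t 8.0667 pos [0.5415 0.182  0.2314] rot [ 179.9995   -0.0057 -108.7494] q7 127.14110104483716
shift in current axes [ 0.2884 -0.6381 11.3643] turn [ 0.0006 -0.0057 -0.7494]
[ 0.2348 -0.45   -1.9314] [ -2.8019  25.6119 -27.7768  94.1723  13.0186  63.45   127.1411]
```

View pics/w4.png

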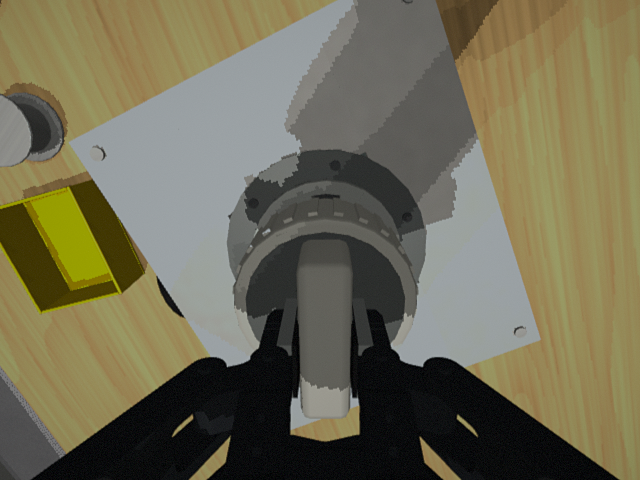

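The cartridge is centred above the collar (canister centre at about (325,300)). I'll lower it gently.

>>> jog_arm:
  commands:
    - [[0, 0, -0.7], [0.3, -0.6, 3], 10]
    - [[0, 0, 0], [0, 0, 4], 10]
    - [[0, 0, 0], [0, 0, 4], 10]
    - [[0, 0, 0], [0, 0, 2], 10]
    - [[0, 0, 0], [0, 0, 1], 10]
    - [[0, 0, 0], [0, 0, 1], 10]
    - [[0, 0, 0], [0, 0, 0], 10]
    - [[0, 0, 0], [0, 0, 0], 10]

```text
time_s: 8.78
position: [0.5417, 0.1819, 0.2165]
ee_rot: [180.0, 0.0, -107.8]
ft_force: [-1.6, 1.0, 0.6]
finger_gap: 0.0195
grasp_force: 42.3
```

>>> jog_arm:
  commands:
    - [[0, 0, 0], [0, 0, 0.5], 10]
    - [[0, 0, 0], [0, 0, 0.5], 10]
    - [[0, 0, 0], [0, 0, 0.5], 10]
    - [[0, 0, 0], [0, 0, 0], 10]
    - [[0, 0, 0], [0, 0, 0], 10]

```text
time_s: 9.2
position: [0.5417, 0.182, 0.2164]
ee_rot: [-179.9, 0.0, -107.8]
ft_force: [-5.5, -0.4, 12.0]
finger_gap: 0.0193
grasp_force: 43.8
```

>>> jog_arm:
  commands:
    - [[0, 0, 0], [0, 0, -0.8], 10]
    - [[0, 0, -2], [0, 0, 0], 10]
    - [[0, 0, -2], [0, 0, 0], 10]
    - [[0, 0, 2], [0, 0, 0], 10]
    - [[0, 0, 2], [0, 0, 0], 10]
    - [[0, 0, 2], [0, 0, 0], 10]
    - [[0, 0, 2], [0, 0, 0], 10]
    - [[0, 0, 0], [0, 0, 0], 10]

```text
time_s: 9.87
position: [0.5428, 0.1831, 0.2165]
ee_rot: [-179.9, 0.2, -111.8]
ft_force: [0.2, 4.3, 3.6]
finger_gap: 0.0196
grasp_force: 42.8
```

>>> jog_arm:
  commands:
    - [[0, 0, 0], [0, 0, -2], 10]
    - [[0, 0, 6], [0, 0, 0], 10]
    - [[0, 0, 7], [0, 0, 0], 10]
    - [[0, 0, 7], [0, 0, 0], 10]
    - [[0, 0, 7], [0, 0, 0], 10]
    - [[0, 0, 7], [0, 0, 0], 10]
    - [[0, 0, 7], [0, 0, 0], 10]
    - [[0, 0, 7], [0, 0, 0], 10]
    - [[0, 0, 6], [0, 0, 0], 10]
    - [[0, 0, 2], [0, 0, 0], 10]
    - [[0, 0, 0], [0, 0, 0], 10]

```text
time_s: 10.78
position: [0.5415, 0.1807, 0.217]
ee_rot: [-179.9, -0.1, -167.8]
ft_force: [0.2, -0.4, -1.9]
finger_gap: 0.0193
grasp_force: 42.0
```

Run:
```python
from h import *
go([.542,.1815,.2165],192)
s=ctrl.get_state();print(s['ft_force'],s['q'])
```

```text
t 10.7833 pos [0.5415 0.1807 0.217 ] rot [-179.9275   -0.0957 -167.8428] q7 75.21546537701734
shift in current axes [-0.6333  0.6498  0.5091] turn [-0.0726 -0.0956  0.1573]
[ 0.2082 -0.4427 -1.9136] [-12.7785  24.9419 -12.2895  95.5378   5.9923  60.2687  75.2155]
```

>>> jog_arm:
  commands:
    - [[0, 0, 0], [-0.6, 0.6, 0], 10]
    - [[0, 0, 0], [0, 0, 1], 10]
    - [[0, 0, 0], [0, 0, 1], 10]
    - [[0, 0, 0], [0, 0, 0.5], 10]
    - [[0, 0, 0], [0, 0, 0], 10]
    - [[0, 0, 0], [0, 0, 0], 10]

```text
time_s: 11.28
position: [0.5423, 0.1822, 0.215]
ee_rot: [-180.0, -0.0, -167.8]
ft_force: [-0.4, 0.1, -2.3]
finger_gap: 0.0192
grasp_force: 42.0
```

The lugs have dropped in with no resistance. Next I push down against the seal.

>>> jog_arm:
  commands:
    - [[0, 0, 0], [0, 0, 1], 10]
    - [[0, 0, 0], [0, 0, 1], 10]
    - [[0, 0, 0], [0, 0, 1.5], 10]
    - [[0, 0, 0], [0, 0, 1.5], 10]
    - [[0, 0, 0], [0, 0, 1.5], 10]
    - [[0, 0, 0], [0, 0, 1.5], 10]
    - [[0, 0, 0], [0, 0, 1], 10]
    - [[0, 0, 0], [0, 0, 1], 10]
    - [[0, 0, 0], [0, 0, 0], 10]
    - [[0, 0, 0], [0, 0, 0], 10]

```text
time_s: 12.12
position: [0.5425, 0.1825, 0.2061]
ee_rot: [180.0, 0.1, -167.8]
ft_force: [-2.7, -0.8, 8.6]
finger_gap: 0.0196
grasp_force: 43.5
```

>>> jog_arm:
  commands:
    - [[0, 0, 0], [0, 0, 1], 10]
    - [[0, 0, 0], [0, 0, 1], 10]
    - [[0, 0, 0], [0, 0, 1], 10]
    - [[0, 0, 0], [0, 0, 0.5], 10]
    - [[0, 0, 0], [0, 0, 0], 10]
    - [[0, 0, 0], [0, 0, 0], 10]
  force: 70

```text
time_s: 12.62
position: [0.5425, 0.1825, 0.2031]
ee_rot: [180.0, 0.1, -167.8]
ft_force: [-4.7, -1.6, 12.6]
finger_gap: 0.0184
grasp_force: 73.5
```

>>> jog_arm:
  commands:
    - [[0, 0, 2], [0, 0, 0], 10]
    - [[0, 0, 4], [0, 0, 0], 10]
    - [[0, 0, 4], [0, 0, 0], 10]
    - [[0, 0, 4], [0, 0, 0], 10]
    - [[0, 0, 4], [0, 0, 0], 10]
    - [[0, 0, 4], [0, 0, 0], 10]
    - [[0, 0, 0], [0, 0, 0], 10]

```text
time_s: 13.2
position: [0.5429, 0.1826, 0.2033]
ee_rot: [179.9, 0.1, 170.0]
ft_force: [-3.0, -0.4, 12.4]
finger_gap: 0.0187
grasp_force: 73.7
```

Run:
```python
from h import *
s=ctrl.get_state();print(s['ft_force'],s['wrist_torque'],s['q']); go([.5425,.1823,.203],102)
```

```text
[-2.9798 -0.4154 12.3881] [-0.4526  0.7785 -0.0687] [-16.7512  25.4652  -6.4723  96.7081   3.3188  57.8684  55.6417]
t 13.2 pos [0.5429 0.1826 0.2033] rot [179.9497   0.138  170.0005] q7 55.64171183929514
shift in current axes [ 0.3585 -0.3246  0.2491] turn [ 0.1261  0.0916 68.0005]
```

Turning freely at low torque, so I'll continue.

>>> jog_arm:
  commands:
    - [[0, 0, 5], [0, 0, 0], 10]
    - [[0, 0, 5], [0, 0, 0], 10]
    - [[0, 0, 5], [0, 0, 0], 10]
    - [[0, 0, 5], [0, 0, 0], 10]
    - [[0, 0, 5], [0, 0, 0], 10]
    - [[0, 0, 5], [0, 0, 0], 10]
    - [[0, 0, 5], [0, 0, 0], 10]
    - [[0, 0, 5], [0, 0, 0], 10]
    - [[0, 0, 5], [0, 0, 0], 10]
    - [[0, 0, 5], [0, 0, 0], 10]
    - [[0, 0, 5], [0, 0, 0], 10]
    - [[0, 0, 0], [0, 0, 0], 10]

```text
time_s: 14.2
position: [0.5419, 0.1818, 0.2029]
ee_rot: [-180.0, 0.0, 114.9]
ft_force: [-5.4, -3.0, 12.9]
finger_gap: 0.0188
grasp_force: 73.7
```

Run:
```python
from h import *
s=ctrl.get_state();print(s['ft_force'],s['wrist_torque'],s['q']); go([.5425,.1823,.203],102)
```

```text
[-5.36   -2.9545 12.8763] [-0.7143  1.4165 -0.0529] [-26.2736  25.6472   7.9347  96.9059  -4.0135  57.7335   7.9627]
t 14.2 pos [0.5419 0.1818 0.2029] rot [-179.9882    0.0315  114.9291] q7 7.9627274681801445
shift in current axes [ 0.165   0.7558 -0.1369] turn [-0.0082  0.0327 12.9291]
```

>>> jog_arm:
  commands:
    - [[0, 0, 3], [0, 0, 0], 10]
    - [[0, 0, 3], [0, 0, 0], 10]
    - [[0, 0, 2], [0, 0, 0], 10]
    - [[0, 0, 2], [0, 0, 0], 10]
    - [[0, 0, 1], [0, 0, 0], 10]
    - [[0, 0, 1], [0, 0, 0], 10]
    - [[0, 0, 0], [0, 0, 0], 10]

```text
time_s: 14.78
position: [0.5416, 0.1818, 0.2027]
ee_rot: [-180.0, 0.0, 103.2]
ft_force: [-5.5, -3.1, 13.1]
finger_gap: 0.0191
grasp_force: 73.8
```

Run:
```python
from h import *
s=ctrl.get_state();print(s['ft_force'],s['wrist_torque']); go([.5425,.1823,.203],102)
```

```text
[-5.4733 -3.1368 13.1147] [-0.7102  1.5744  0.1703]
t 14.7833 pos [0.5416 0.1818 0.2027] rot [-179.9514    0.0225  103.1915] q7 -2.1515274254507935
shift in current axes [ 0.2784  1.0295 -0.2612] turn [-0.0484  0.023   1.1915]
```

>>> jog_arm:
  commands:
    - [[0, 0, 1], [0, 0, 0], 10]
    - [[0, 0, 1], [0, 0, 0], 10]
    - [[0, 0, 1], [0, 0, 0], 10]
    - [[0, 0, 0], [0, 0, 0], 10]

```text
time_s: 15.12
position: [0.5415, 0.1816, 0.2027]
ee_rot: [-179.9, 0.0, 100.2]
ft_force: [-6.1, -2.9, 13.2]
finger_gap: 0.0185
grasp_force: 74.0
```

Run:
```python
from h import *
s=ctrl.get_state();print(s['ft_force'],s['wrist_torque']); go([.5425,.1823,.203],102)
```

```text
[-6.1081 -2.8533 13.174 ] [-0.8241  1.706   0.4545]
t 15.1167 pos [0.5415 0.1816 0.2027] rot [-179.9453    0.0361  100.2075] q7 -4.7166566692720995
shift in current axes [ 0.4887  1.0782 -0.2556] turn [-0.0552  0.0353 -1.7925]
```

>>> jog_arm:
  commands:
    - [[0, 0, 1], [0, 0, 0], 10]
    - [[0, 0, 1], [0, 0, 0], 10]
    - [[0, 0, 0], [0, 0, 0], 10]
    - [[0, 0, 0], [0, 0, -2], 10]
    - [[0, 0, 0], [0, 0, -2], 10]
    - [[0, 0, 0], [0, 0, -2], 10]
    - [[0, 0, 0], [0, 0, -1], 10]
    - [[0, 0, 0], [0, 0, -1], 10]
    - [[0, 0, 0], [0, 0, 0], 10]

```text
time_s: 15.87
position: [0.5408, 0.1809, 0.2077]
ee_rot: [-179.7, 0.1, 98.2]
ft_force: [-2.6, -5.3, -12.8]
finger_gap: 0.0192
grasp_force: 70.7
```

Run:
```python
from h import *
s=ctrl.get_state();print(s['ft_force'],s['wrist_torque']); go([.5425,.1823,.203],102)
```

```text
[ -2.598   -5.3359 -12.8205] [-1.15    0.446   0.5855]
t 15.8667 pos [0.5408 0.1809 0.2077] rot [-179.7282    0.1428   98.2276] q7 -6.512605557330136
shift in current axes [1.1922 1.9088 4.6785] turn [-0.2764  0.1338 -3.7727]
```

The bar stands at about 61 mm and resists an upward pull, so it is locked. I'll relax the load, release and retreat.

>>> jog_arm:
  commands:
    - [[0, 0, -1], [0, 0, 1], 10]
    - [[0, 0, -1], [0, 0, 0.5], 10]
    - [[0, 0, 0], [0, 0, 0], 10]
    - [[0, 0, 0], [0, 0, 0], 50]
    - [[0, 0, 0], [0, 0, 0], 50]
    - [[0, 0, 0], [0, 0, 0], 50]
    - [[0, 0, 0], [0, 0, 0], 50]
    - [[0, 0, 0], [0, 0, -10], 50]
    - [[0, 0, 0], [0, 0, -25], 50]
    - [[0, 0, 0], [0, 0, -35], 50]
    - [[0, 0, 0], [0, 0, -35], 50]
    - [[0, 0, 0], [0, 0, 0], 50]
  force: 20

```text
time_s: 16.87
position: [0.5452, 0.183, 0.3211]
ee_rot: [179.3, -0.1, 100.2]
ft_force: [0.6, -1.1, 0.2]
finger_gap: 0.0501
grasp_force: 0.0
```

Run:
```python
from h import *
go([.542,.182,.3],98)
R={c:shot(c) for c in('side','wrist')}
for c in R:
    for t in('grip_bar',):
        for d in models.tip_of(t,c)[:4]: print(c,t,d['confidence'],np.array(d['xy']),atz(R[c],d['xy'],.219))
print(proj(R['side'],[.542,.1818,.219]))
u=proj(R['side'],[.542,.1815,.21]).astype(int); f=R['side']['frame']
a=cv2.resize(f[u[1]-60:u[1]+60,u[0]-50:u[0]+50,::-1],(400,480),interpolation=cv2.INTER_CUBIC)
cv2.imwrite('pics/end.png',np.hstack([a,cv2.resize(R['wrist']['frame'][:,120:520,::-1],(400,480))]))
```

```text
t 16.8667 pos [0.5452 0.183  0.3211] rot [179.3168  -0.1275 100.2093] q7 -6.004530022224528
shift in current axes [-0.4578 -3.5478 21.0195] turn [ 0.6806 -0.1407  2.2085]
side grip_bar 0.89 [301.7 267.6] [ 0.5249 -0.2465  0.219 ]
side grip_bar 0.84 [208.  293.4] [ 0.4181 -0.2757  0.219 ]
side grip_bar 0.8 [287.4 129. ] [0.5427 0.1791 0.219 ]
wrist grip_bar 0.95 [318.3 241.5] [0.5419 0.1818 0.219 ]
wrist grip_bar 0.6 [279.9 385.2] [0.5326 0.0553 0.219 ]
[286.9057 128.505 ]
```

View pics/end.png

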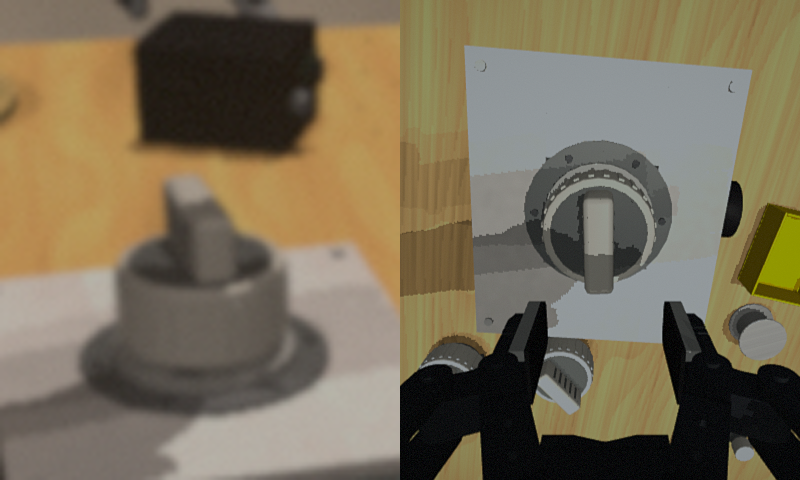

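The cartridge sits upright and seated in the collar, with its bar at about (598,243) in the wrist half. The gripper is clear of it and the bystanders haven't moved.

```bash
python3 -c "
from h import *
print(ctrl.hand_in())"
```

```text
the job is handed in; nothing more can be done
None
```

The filter cartridge is locked in the extractor's collar and let go, and the job is handed in at about 17 s; the hand-in gave no verdict, but before release the grip bar stood about 61 mm above the inlet and held against a light upward pull.

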